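Load three bearings into the feed slot and bar it

TASK

Load the bearing magazine with your fingertips: sweep the three ball bearings across the white tray, one at a time, through the narrow gate into the slot until they sit in a row, pushed home against the end stop, then push the red-headed slide bar fully in behind them so that they cannot come out. Only push things: the bearings stay flat on the plate and are never lifted, the brass collet standing in the tray stays where it is, and nothing else on the bench is disturbed.

Things in the scene. Friction and masses are not known exactly. Their poses are not given: they have to be found in the camera images.
- gate (a point): middle of the gate, on the plate's white floor, 6 mm above the bench. x runs through the gate straight into the slot, y to its left, z up; all other offsets (mm) are from here. The gate is 35 mm wide, between two 8 mm steel pins at x = 0. The slot behind it is 35 mm wide and ends at x = 118; three bearings pushed home have their centres at x = 102, 70 and 38.
- loading_plate: white plastic plate with dark metal rails, fixed to the bench; origin 6 mm under the gate, same axes. One flat floor. Tray 140 mm wide, its back rail at x = -180; from x = -60 to the gate two rails form a funnel. All rails, pins and the end stop are 8 mm high: a bearing's upper 8 mm stand clear, and fingertips pass over the rails. Only the bar and its guide stand higher.
- slot_end (a point): middle of the face of the slot's end stop, on the floor of the slot; same axes as the gate, 118 mm from it along x
- bar (a joint): slide bar, m: 0 = fully in across the slot, 0.052 = drawn out to +y. Starts at 0.046 to 0.052, its nose 30 mm or more off the slot's middle. Steel, 10 mm wide, round nose, 8.5 to 13.5 mm above the floor, centred on x = 15; when in, it stands 2 mm behind the third bearing. Guide at x = 3 to 27, y = 36 to 50, 19 mm high. About 1 N of friction, no spring, stays where left.
- bar_head (a point): middle of the top of the bar's red upright head, which moves with the bar: 22 mm along x, 8 mm thick along y, from 2.5 to 34.5 mm above the floor, at x = 15; at y = 56 when the bar is fully in, y = 102 to 108 at the start. Push its outer face (the +y side) towards -y.
- bearing_1: ball bearing lying flat: a bright steel ring, black seal and small dark bore, 32 mm across, 16 mm high, 50 g, smooth outside; the bore is too small for a finger. Origin at the centre of its underside, z axis up. One of three alike; starts in the tray.
- bearing_2: ball bearing lying flat: a bright steel ring, black seal and small dark bore, 32 mm across, 16 mm high, 50 g, smooth outside; the bore is too small for a finger. Origin at the centre of its underside, z axis up. One of three alike; starts in the tray.
- bearing_3: ball bearing lying flat: a bright steel ring, black seal and small dark bore, 32 mm across, 16 mm high, 50 g, smooth outside; the bore is too small for a finger. Origin at the centre of its underside, z axis up. One of three alike; starts in the tray.
- collet: small brass collet standing upright near the back of the tray among the bearings, 21 mm across, 27 mm high, tapering at top and foot; origin at the centre of its underside, z axis up. To be left standing.
- tape_yellow: roll of yellow tape lying flat, 97 mm across, 24 mm high; origin at the centre of its underside. Bystander.
- felt_tin: round tin with a green lid and white body, 66 mm across, 30 mm high; origin at the centre of its underside. Bystander.
- marker_pen: blue and white marker pen, lying, 135 mm long, 16 mm high; origin on the bench under its middle. Bystander.
Not all that is in view belongs to the job. What is shaped like the bearing_2 but orange is not meant.

How it is judged:
On the way, in this order (a step that is already met when the one before it is completed fails the run):
1. a first bearing is through the gate, in the slot (((x of bearing_1 in the frame of gate above 0.018 m and y of bearing_1 in the frame of gate between -0.006 and 0.006 m) or (x of bearing_2 in the frame of gate above 0.018 m and y of bearing_2 in the frame of gate between -0.006 and 0.006 m) or (x of bearing_3 in the frame of gate above 0.018 m and y of bearing_3 in the frame of gate between -0.006 and 0.006 m))), for 0.2 s.
2. a second bearing is through the gate ((((x of bearing_1 in the frame of gate above 0.018 m and y of bearing_1 in the frame of gate between -0.006 and 0.006 m) and (x of bearing_2 in the frame of gate above 0.018 m and y of bearing_2 in the frame of gate between -0.006 and 0.006 m)) or ((x of bearing_1 in the frame of gate above 0.018 m and y of bearing_1 in the frame of gate between -0.006 and 0.006 m) and (x of bearing_3 in the frame of gate above 0.018 m and y of bearing_3 in the frame of gate between -0.006 and 0.006 m)) or ((x of bearing_2 in the frame of gate above 0.018 m and y of bearing_2 in the frame of gate between -0.006 and 0.006 m) and (x of bearing_3 in the frame of gate above 0.018 m and y of bearing_3 in the frame of gate between -0.006 and 0.006 m)))), for 0.2 s.
3. the third bearing is through the gate, with the bar still drawn (x of each of bearing_1, bearing_2, bearing_3 in the frame of gate above 0.018 m and y of bearing_1 in the frame of gate between -0.006 and 0.006 m and y of bearing_2 in the frame of gate between -0.006 and 0.006 m and y of bearing_3 in the frame of gate between -0.006 and 0.006 m and value of joint bar above 0.02 m), for 0.2 s.
At the end, for the whole second after the job is handed in: All three bearings lie flat and at rest in the slot in a row, their centres within 34 to 106 mm past the gate and within 6 mm of its middle line, and the slide bar is within 4 mm of fully in (x of bearing_1 in the frame of gate between 0.034 and 0.106 m and y of bearing_1 in the frame of gate between -0.006 and 0.006 m and z of bearing_1 in the frame of gate between -0.003 and 0.003 m and angle between each of bearing_1, bearing_2, bearing_3's own z axis and vertical below 0.12 rad and linear speed of each of bearing_1, bearing_2, bearing_3 below 0.01 m/s and x of bearing_2 in the frame of gate between 0.034 and 0.106 m and y of bearing_2 in the frame of gate between -0.006 and 0.006 m and z of bearing_2 in the frame of gate between -0.003 and 0.003 m and x of bearing_3 in the frame of gate between 0.034 and 0.106 m and y of bearing_3 in the frame of gate between -0.006 and 0.006 m and z of bearing_3 in the frame of gate between -0.003 and 0.003 m and value of joint bar below 0.004 m); the robot touches nothing.
It fails at once if a bearing is lifted or tipped by more than 8 mm above the plate's floor, or pushed off the plate (z of any of bearing_1, bearing_2, bearing_3 in the frame of gate above 0.008 m or z of any of bearing_1, bearing_2, bearing_3 in the frame of gate below -0.003 m).
It fails at once if a bearing is tipped up by more than 0.5 rad (angle between any of bearing_1, bearing_2, bearing_3's own z axis and vertical above 0.5 rad).
It fails at once if the brass collet is moved by more than 15 mm or knocked over (distance of collet from where it was at the start of the episode above 0.015 m or angle between collet's own z axis and vertical above 0.4 rad).
It fails at once if another loose thing on the bench is moved by more than 20 mm (distance of any of tape_yellow, felt_tin, marker_pen from where it was at the start of the episode above 0.02 m).
It also fails if it takes over 69 s, if anything falls off the work surface, if the arm or the gripper's body presses on something with over 40 N, if the wrist force passes 120 N, or if a joint passes its speed limit or range.

ROBOT

A 7-joint arm with a two-finger parallel gripper is mounted at the origin on a cart in front of the work surface, level with it; the furniture and walls round the work are solid. World frame = base frame: x ahead of the robot, y to its left, z up, the work surface at z = 0. Lengths are in m, angles in rad, forces in N, time in s.
With the tool pointing down it reaches from about 0.425 to 0.975 m from the base axis. Payload 16.7 kg.
Tool frame: the origin (TCP) lies on the front face of the gripper's body, between the roots of the fingers; the fingertips stand 73 mm ahead of it and the grasp point (between the pads) lies 54 mm ahead of it (r.grasp_offset is the distance from the TCP to the grasp point, in m); z points along the fingers, y is the direction in which the jaws open and shut (so a half turn about z gives the same grasp; the last joint's range is limited). The gripper opens to 85 mm and grips with 20 to 120 N. Pads are 22 mm wide; open, the fingers measure 114 mm over their backs; the gripper's body (76 mm by 85 mm) begins 54 mm behind the grasp point. The pads swing forward as they close: fully open they stand 13 mm farther back than shut.
Start: joints at [1.048, 0.426, 0.074, 1.606, -0.034, 1.111, -0.067], TCP at [0.246, -0.629, 0.304] pointing down, gripper open.
Joint ranges: [-2.85, 2.85], [-0.5, 2.14], [-1.23, 1.37], [0.21, 2.46], [-1.02, 4.16], [0.16, 2.05], [-2.73, 2.73]. Speed limits (rad/s): [1.89, 1.89, 2.39, 2.39, 3.01, 3.01, 3.01].

INTERFACE

Orientations are given as a rotation vector (axis times angle).
In Python, from workcell import r gives the robot as it stands. The module is installed in compiled form; this text tells all that it offers.
- The arm moves only by the tool move_arm, never from a script. Its arguments are lists of equal length, an entry for each row: "offset": the shift along the tool's x, y, z normalised to -1 to 1, where 1 is 10 cm, a list of three; "angular": the turn, a rotation vector about the tool's x, y, z normalised to -1 to 1, where 1 is 60 degrees, a list of three; "claw": the opening, from 0 (shut) to 1 (fully open). A call has 1 to 12 rows; each row is the pose to reach, as a shift and turn from the pose commanded when the call began, along the tool's axes at that moment; what a row does not reach only later rows make up. A row lasts 1/8 s, in which the tool goes at most 62.5 mm and 10.7 degrees, less where a joint would pass 70% of its speed; a pose out of reach is approached as far as the arm can. A call with a number of a shift or a turn outside -1 to 1 is refused whole. A call with a gripper value outside its range is refused whole. The fingers move at their own pace and stop on an object; "force" is the grip in N (left out, the last holds). Time passes only in rows, so rows that repeat a pose let the fingers close. It gives the time, the measured TCP pose, the force and the opening at its end, in the units of the state.
- r.get_state(): the state, without advancing time (a new reading comes with each control period).
- r.grab_frame(name): name is "scene" or "top" or "wrist"; returns a dict with "frame" (480x640x3 uint8, red, green, blue), "K" (3x3 intrinsics, pixels), "dist" ([k1, k2, p1, p2, k3] as OpenCV has them; the pictures are not rectified), "R" (3x3) and "t" (3): a world point X has camera coordinates R X + t. Camera axes: x right, y down, z forward; pixel columns grow to the right and rows downward; lengths in m; the calibration is good to about 2 mm. A picture is of the moment at which its call begins. There is no depth.
- r.sign_off(): hands the job in, once; it reports no verdict.
Trained networks look in a picture, given as the dict that the camera call returned (one of the last four; its "shot" number tells which), for a name from the list of things; names that differ only in an ending like _2 or _b are one class to them, and where a whole thing is asked for, a point or a joint stands for the part that bears it (a point fixed in the world has none). Each returns a list of dicts, best first, with "p" (0 to 1); they miss things now and then, are a little off and sometimes report something else, mostly with a low value. They report only what shows in the picture. A call takes as long as a camera call. They do not tell look-alikes from the thing itself.
- r.cut_out(picture, label): "region" (480x640 bool, what is visible of it) and "box" ([left, top, width, height] in pixels, round what is visible of it).
The state is a dict: "time": time; "qpos": joint angles; "joint_vel": joint speeds; "joint_torque": joint torques, N m; "ee_pos": TCP position; "tcp_rot": TCP orientation; "contact_force": force on the tool from outside, world axes, zero at the start; "ft_torque": the same for the moment, N m; "gripper_width": finger opening in m.
Only numpy, scipy, OpenCV 4.12 (cv2) and the standard library are available. Lean on these libraries where they do the work, as an engineer would, in place of code of your own. Each camera call takes 0.05 s, during which the arm holds its last target. There are 200 camera calls.

## Working session

There is one attempt and no reset: what is moved stays moved. The work goes in short steps, Python scripts to look and compute and a tool call to move; the robot and the scene stay as the last step left them, time stands still between calls to the robot, and variables do not carry over. Pictures are saved under pics/ and viewed, about 8 in all and at most 12, crops included, and the job is handed in when it is done.

Besides the shell and the picture viewer there is one more tool, called after "Emit:" by a JSON object that holds its "fn" and its "kwargs". move_arm: Moves the arm, as the interface text tells. Its arguments: {"type":"object","properties":{"offset":{"type":"array"},"angular":{"type":"array"},"claw":{"type":"array"},"force":{"type":"number"}},"required":["offset","angular","claw"]}

```bash
mkdir -p pics; ls; python3 - <<'E'
from workcell import r
import cv2,numpy as np
s=r.get_state();print(s)
for n in("top","scene"):
    f=r.grab_frame(n);cv2.imwrite(f"pics/{n}0.png",f["frame"][...,::-1]);print(n,f["K"].tolist(),f["dist"],f["R"].tolist(),f["t"],f["shot"])
    for l in("bearing_1","collet","bar_head","loading_plate","tape_yellow","felt_tin","marker_pen"):
        print(l,[(round(d["p"],2),d["box"]) for d in r.cut_out(f,l)])
E
```

```text
pics
{'time': 0.0, 'qpos': array([ 1.04851998,  0.4267366 ,  0.07384003,  1.60664102, -0.03408047,
        1.110837  , -0.06708204]), 'joint_vel': array([-0.00072563, -0.00010088, -0.00075995, -0.00057854, -0.00116147,
       -0.000538  ,  0.00149234]), 'joint_torque': array([ 9.33136926e-05, -9.49813485e+01,  3.76106411e+00, -4.63514400e+01,
        1.92327256e-02,  9.95805196e-03, -3.39230928e-05]), 'ee_pos': array([ 0.24569134, -0.62833168,  0.30319215]), 'tcp_rot': array([-3.08588813e+00, -5.81933638e-01,  5.71344087e-04]), 'contact_force': array([ 0.10555872, -0.36917711, -0.71242568]), 'ft_torque': array([-0.0289752 , -0.00106467,  0.0338303 ]), 'gripper_width': 0.08553395561614753}
top [[484.2498408545407, 0.0, 323.24854454897775], [0.0, 484.2498408545407, 236.73319739312797], [0.0, 0.0, 1.0]] [-0.11970889  0.          0.          0.          0.        ] [[0.006143528325812826, -0.9999767454120466, -0.002960691615248558], [-0.9873632404100328, -0.005597125939767349, -0.15837456761808041], [0.15835431331892888, 0.0038962567093366557, -0.9873746657864709]] [-0.17784961  0.488786
[... 786 characters left out ...]
08196136504285256], [-0.4849699773391993, -0.29365042264375113, -0.8237557589241866], [0.6970869616455713, 0.43898803505119055, -0.5668855907373553]] [-0.40493493  0.24844752  0.75500304] 2
bearing_1 [(0.77, [394.7, 279.6, 19.7, 17.8]), (0.7, [289.4, 329.5, 21.9, 21.7]), (0.69, [294.6, 259.3, 12.5, 18.0]), (0.62, [319.7, 244.9, 17.5, 16.0]), (0.58, [181.2, 260.8, 21.1, 15.2]), (0.5, [352.8, 263.5, 18.0, 16.6])]
collet []
bar_head [(0.75, [359.3, 309.4, 56.9, 55.1]), (0.61, [240.1, 248.5, 29.1, 14.8])]
loading_plate [(0.6, [237.4, 211.5, 148.7, 99.3])]
tape_yellow [(0.56, [359.2, 312.2, 57.4, 50.9])]
felt_tin [(0.95, [433.1, 250.3, 35.2, 33.6])]
marker_pen [(0.96, [425.8, 280.6, 32.8, 48.5])]
```

```bash
python3 - <<'E'
import cv2
a=cv2.imread("pics/top0.png")[150:345,195:460];cv2.imwrite("pics/top0c.png",cv2.resize(a,None,fx=3,fy=3,interpolation=cv2.INTER_CUBIC))
a=cv2.imread("pics/scene0.png")[190:390,170:480];cv2.imwrite("pics/scene0c.png",cv2.resize(a,None,fx=2.5,fy=2.5,interpolation=cv2.INTER_CUBIC))
E
```

```text
(no output)
```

View pics/top0c.png

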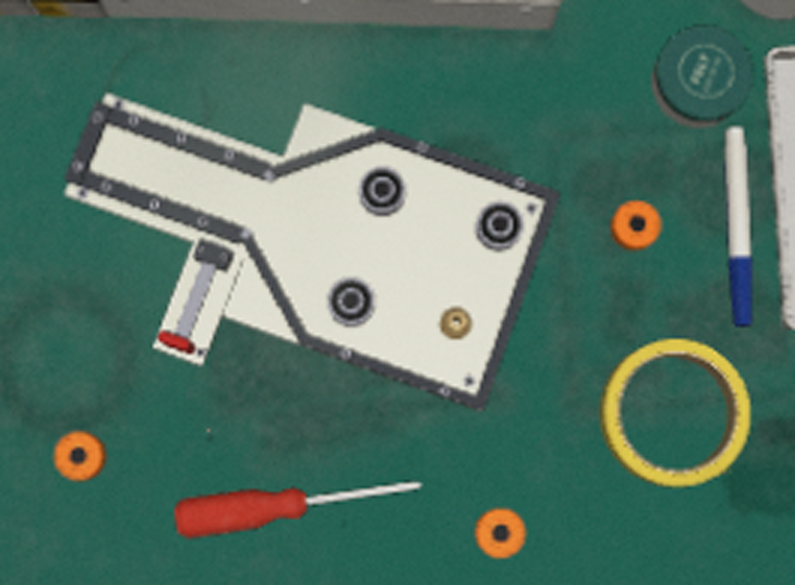

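View pics/scene0c.png

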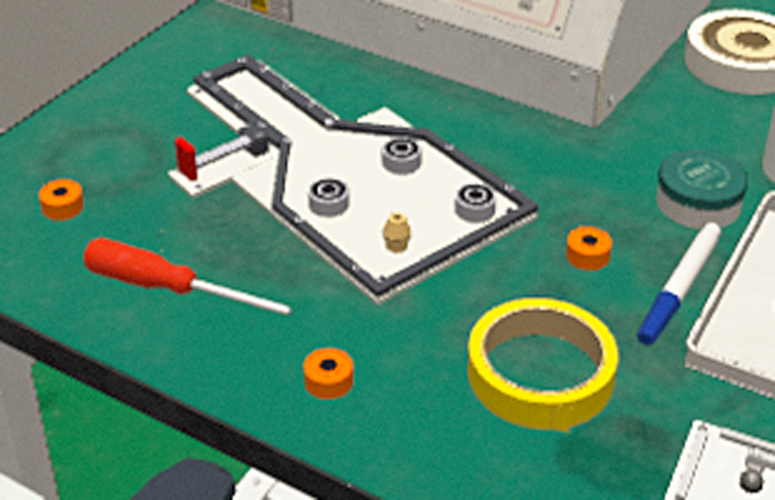

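Three bright bearings sit in the tray, at top-crop (381,190), (499,225) and (350,301). They are also in the scene crop at (402,155), (475,202) and (328,195). The look-alikes are the orange rings at (637,224), (78,456) and (500,533), plus the brass collet at (455,322). None of those are wanted. The bar's red head is at (177,342); the red screwdriver is not part of the job. Next I'll fit the plate pose and the bearing centres using both cameras.

```bash
cat > h.py <<'E'
import cv2,numpy as np
from scipy.optimize import minimize
from scipy.spatial.transform import Rotation as Ro
def proj(f,X): return cv2.projectPoints(np.asarray(X,float).reshape(-1,1,3),cv2.Rodrigues(f["R"])[0],f["t"],f["K"],f["dist"])[0][:,0]
def unproj(f,uv,z):
    p=cv2.undistortPoints(np.array(uv,float).reshape(-1,1,2),f["K"],f["dist"])[:,0]
    d=np.c_[p,np.ones(len(p))]@f["R"]; c=-f["R"].T@f["t"]
    return c+d*((z-c[2])/d[:,2])[:,None]
def g2w(P,q,z):
    q=np.atleast_2d(q);c,s=np.cos(P[2]),np.sin(P[2])
    return np.c_[q@np.array([[c,s],[-s,c]])+P[:2],np.full(len(q),z)]
def w2g(P,X):
    c,s=np.cos(P[2]),np.sin(P[2]);return (np.atleast_2d(X)[:,:2]-P[:2])@np.array([[c,-s],[s,c]])
def bearings(f):
    """centres (world) of bearing-like non-orange things, from the dark seal on the top face (z=22 mm)"""
    from workcell import r
    out=[];g=cv2.cvtColor(f["frame"],cv2.COLOR_RGB2GRAY).astype(float);hsv=cv2.cvtColor(f["frame"],cv2.COLOR_RGB2HSV)
    for d in r.cut_out(f,"bearing_1"):
        m=d["region"]
        if m.sum()<40 or np.median(hsv[...,1][m])>110: continue
        w=np.clip(95-g,0,60)*cv2.dilate(m.astype(np.uint8),None)
        v,u=np.mgrid[:480,:640]
        if w.sum()<500: continue
        uv=[(w*u).sum()/w.sum(),(w*v).sum()/w.sum()]
        out.append((d["p"],unproj(f,[uv],.022)[0],uv))
    return out
E
cat > m.py <<'E'
from workcell import r
from h import *
fs=[r.grab_frame(n) for n in("top","scene")]
L=lambda a,b,n:np.linspace(a,b,n)
segs=[((25,17.5),(112,17.5),(0,1)),((25,-17.5),(112,-17.5),(0,-1)),((118,-13),(118,13),(1,0)),((-180,-64),(-180,64),(-1,0)),((-172,70),(-66,70),(0,1)),((-172,-70),(-66,-70),(0,-1))]
pts=np.vstack([L(a,b,40) for a,b,_ in segs])/1e3; nrm=np.vstack([np.tile(n,(40,1)) for *_,n in segs])/1e3
gs=[cv2.GaussianBlur(cv2.cvtColor(f["frame"],cv2.COLOR_RGB2GRAY),(0,0),.7).astype(np.float32) for f in fs]
def cost(P,use=(0,1)):
    c=0
    for i in use:
        v=[cv2.remap(gs[i],proj(fs[i],g2w(P,pts+k*nrm,.014)).astype(np.float32).reshape(-1,1,2),None,cv2.INTER_LINEAR).ravel() for k in(-2,2)]
        c-=np.mean(np.clip(v[0]-v[1],-50,150))
    return c
pin=unproj(fs[0],[[195+269/3,150+174/3],[195+246/3,150+234/3]],.014);d=pin[1]-pin[0]
P0=np.r_[pin.mean(0)[:2],np.arctan2(d[1],d[0])-np.pi/2];print("pins apart",np.linalg.norm(d),"init",P0)
for use in((0,),(1,),(0,1)):
    best=min((minimize(cost,P0+np.array(o),args=(use,),method="Nelder-Mead",options=dict(initial_simplex=P0+np.array(o)+np.array([[0,0,0],[.005,0,0],[0,.005,0],[0,0,.05]]))) for o in((0,0,0),(.004,0,0),(0,.004,0),(-.004,-.004,.03),(0,0,-.03))),key=lambda s:s.fun)
    print(use,best.x,best.fun)
P=best.x;np.save("P.npy",P)
for f in fs:
    for p,X,uv in bearings(f): print(round(p,2),"world",X[:2].round(4),"gate mm",(w2g(P,X)*1e3).round(1)[0])
vis=[]
for f,(y0,y1,x0,x1),k in((fs[0],(150,345,195,400),2),(fs[1],(200,320,220,400),2)):
    im=cv2.resize(f["frame"][...,::-1],None,fx=4,fy=4,interpolation=cv2.INTER_CUBIC)
    for q in proj(f,g2w(P,pts,.014)): cv2.circle(im,tuple(int(v) for v in (q+.5)*4),1,(0,0,255),-1)
    for p,X,uv in bearings(f): cv2.circle(im,tuple(int((v+.5)*4) for v in uv),3,(0,255,0),-1)
    vis.append(im[y0*4:y1*4,x0*4:x1*4])
cv2.imwrite("pics/fit.png",cv2.resize(vis[0],(800,760))[:600])
c=r.cut_out(fs[0],"collet")
for d in c: m=np.argwhere(d["region"]).mean(0)[::-1];print("collet",d["p"],(w2g(P,unproj(fs[0],[m],.02))*1e3).round(1))
print("collet by eye",(w2g(P,unproj(fs[0],[[195+455/3,150+322/3]],.033))*1e3).round(1),"head by eye",(w2g(P,unproj(fs[0],[[195+177/3,150+342/3]],.0405))*1e3).round(1))
for n in("tape_yellow","felt_tin","marker_pen"):
    d=r.cut_out(fs[0],n)[0];b=d["box"];print(n,unproj(fs[0],[[b[0]+b[2]/2,b[1]+b[3]/2]],.02).round(3))
s=r.get_state();R=Ro.from_rotvec(s["tcp_rot"]).as_matrix();print(R.round(3).tolist(),"heading tool x",np.degrees(np.arctan2(R[1,0],R[0,0])),"gate",np.degrees(P[2]))
E
python3 m.py
```

```text
pins apart 0.04353147026363345 init [ 0.53147575 -0.08946881  1.22934307]
(0,) [ 0.53135829 -0.08922779  1.2229057 ] -96.24593353271484
(1,) [ 0.52457132 -0.09483308  1.21662625] -67.35318756103516
(0, 1) [ 0.53046848 -0.0894054   1.22295729] -135.61395263671875
0.76 world [ 0.5411 -0.1717] gate mm [-73.8 -38.1]
0.69 world [ 0.5117 -0.1374] gate mm [-51.5   1.3]
0.66 world [ 0.5178 -0.2502] gate mm [-155.4  -42.9]
0.49 world [ 0.4661 -0.1525] gate mm [-81.2  39. ]
0.81 world [ 0.5189 -0.251 ] gate mm [-155.9  -44.2]
0.58 world [ 0.4663 -0.1517] gate mm [-80.4  39.1]
0.48 world [ 0.5407 -0.173 ] gate mm [-75.1 -38.1]
0.28 world [ 0.4863 -0.148 ] gate mm [-70.1  21.6]
collet 0.47 [[-150.4   28.3]]
collet by eye [[-150.6   30.4]] head by eye [[ 12.3 105.4]]
tape_yellow [[ 0.395 -0.361  0.02 ]]
felt_tin [[ 0.46  -0.047  0.02 ]]
marker_pen [[ 0.516 -0.409  0.02 ]]
[[0.931, 0.364, 0.0], [0.364, -0.931, 0.0], [0.0, -0.0, -1.0]] heading tool x 21.35498306838436 gate 70.0702910695797
```

View pics/fit.png

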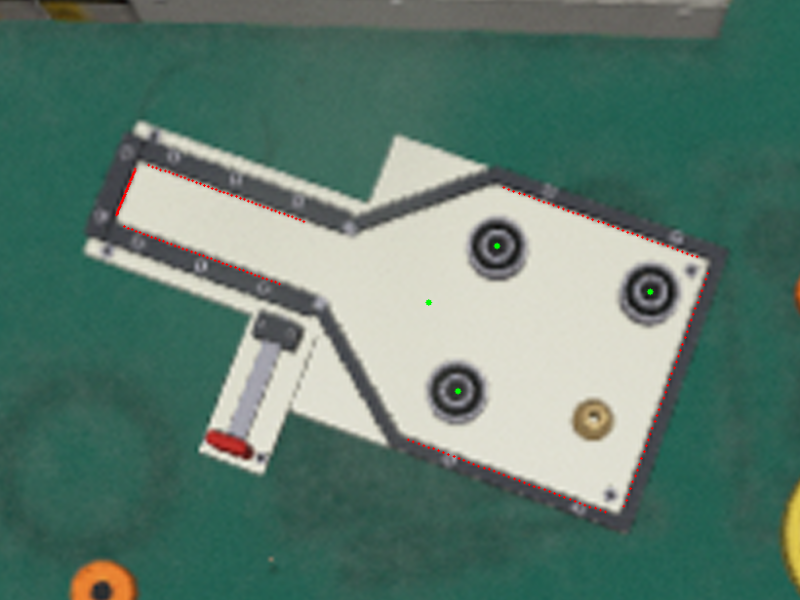

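The fit lies on the rails in the picture. In gate mm, the bearings are at A(-74,-38), B(-81,39) and C(-156,-43), and the collet is at (-150,29). The detection at (-51,1) is a false hit. I'll cradle each bearing between fingertips about 16 mm apart and push along tool x. First I'll move over the free middle of the tray to check the tip height.

Emit:
{"fn": "move_arm", "kwargs": {"offset": [[0.97,-0.79,0.3],[0.97,-0.79,0.3],[0.97,-0.79,0.3]], "angular": [[0,0,0],[0,0,0],[0,0,0]], "claw": [0.19,0.19,0.19], "force": 20}}

```text
time: 1.68
ee_pos: [0.3102, -0.5157, 0.2732]
tcp_rot: [-3.083, -0.59, -0.001]
contact_force: [0.1, -1.5, 1.0]
gripper_width: 0.0323
```

Emit:
{"fn": "move_arm", "kwargs": {"offset": [[0.97,-0.79,0.3],[0.97,-0.79,0.3],[0.97,-0.79,0.3]], "angular": [[0,0,0],[0,0,0],[0,0,0]], "claw": [0.19,0.19,0.19]}}

```text
time: 2.05
ee_pos: [0.371, -0.4073, 0.2433]
tcp_rot: [-3.084, -0.59, -0.0]
contact_force: [-0.4, -1.1, 0.2]
gripper_width: 0.0164
```

Emit:
{"fn": "move_arm", "kwargs": {"offset": [[0.97,-0.79,0.4],[0.97,-0.79,0.4],[0.97,-0.79,0.4]], "angular": [[0,0,0],[0,0,0],[0,0,0]], "claw": [0.19,0.19,0.19]}}

```text
time: 2.42
ee_pos: [0.4321, -0.2989, 0.2031]
tcp_rot: [-3.084, -0.589, 0.0]
contact_force: [-0.6, -1.2, 0.5]
gripper_width: 0.0161
```

Emit:
{"fn": "move_arm", "kwargs": {"offset": [[0.97,-0.79,0.5],[0.97,-0.79,0.5],[0.97,-0.79,0.5],[0.97,-0.79,0.5]], "angular": [[0,0,-0.2],[0,0,-0.4],[0,0,-0.6],[0,0,-0.81]], "claw": [0.19,0.19,0.19,0.19]}}

```text
time: 2.92
ee_pos: [0.4926, -0.1932, 0.1537]
tcp_rot: [-2.654, -1.681, 0.0]
contact_force: [0.3, -0.8, 0.4]
gripper_width: 0.0161
```

Emit:
{"fn": "move_arm", "kwargs": {"offset": [[0,0,0.3],[0,0,0.59],[0,0,0.64],[0,0,0.66],[0,0,0.67],[0,0,0.68],[0,0,0.69]], "angular": [[0,0,0],[0,0,0],[0,0,0],[0,0,0],[0,0,0],[0,0,0],[0,0,0]], "claw": [0.19,0.19,0.19,0.19,0.19,0.19,0.19]}}

```text
time: 3.8
ee_pos: [0.4923, -0.1931, 0.0853]
tcp_rot: [2.659, 1.672, 0.001]
contact_force: [-0.1, -0.6, 0.3]
gripper_width: 0.0163
```

```bash
cat >> h.py <<'E'
def plan(W,P=None,tipz=0.073):
    """W: TCP waypoints (x,y mm gate frame, heading deg from gate x, tip height mm above floor)"""
    from workcell import r
    P=np.load("P.npy") if P is None else P
    s=r.get_state();R=Ro.from_rotvec(s["tcp_rot"]).as_matrix();h0=np.arctan2(R[1,0],R[0,0]);o=[];a=[]
    print("now gate",(w2g(P,s["ee_pos"])*1e3).round(1)[0],"heading",round(np.degrees(h0-P[2]),1),"tcp z",s["ee_pos"][2].round(4))
    for x,y,h,t in W:
        X=g2w(P,np.array([x,y])/1e3,.006+t/1e3+tipz)[0]
        o.append((R.T@(X-s["ee_pos"])*10).round(2).tolist())
        d=np.degrees(P[2])+h-np.degrees(h0);a.append([0,0,round(-((d+180)%360-180)/60,2)])
    print(o);print(a)
E
python3 - <<'E'
from workcell import r
from h import *
print(r.get_state()["contact_force"])
f=r.grab_frame("scene");a=f["frame"][180:330,210:410,::-1];b=r.grab_frame("wrist")["frame"][...,::-1]
cv2.imwrite("pics/p1.png",np.hstack([cv2.resize(a,(480,360)),cv2.resize(b,(320,240))[np.clip(np.arange(360),0,239)]]))
E
```

```text
[-0.10146167 -0.60950167  0.30948896]
```

View pics/p1.png

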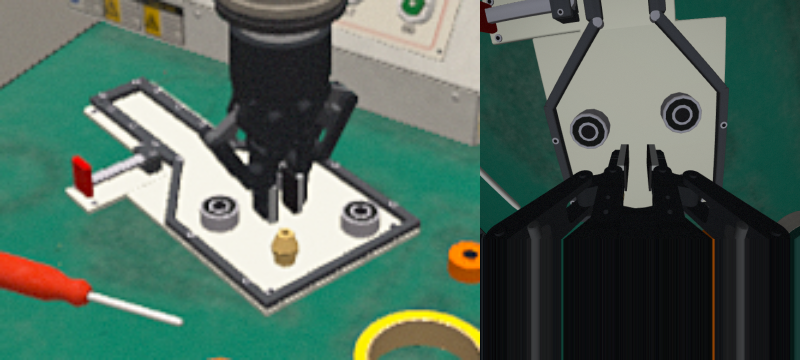

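The scene view shows the fingers just above the floor, clear of the bearings and collet. The wrist view shows that tool x faces the gate. I'll probe the floor gently next.

Emit:
{"fn": "move_arm", "kwargs": {"offset": [[0,0,0.02],[0,0,0.03],[0,0,0.04],[0,0,0.045]], "angular": [[0,0,0],[0,0,0],[0,0,0],[0,0,0]], "claw": [0.19,0.19,0.19,0.19]}}

```text
time: 4.4
ee_pos: [0.4921, -0.193, 0.0803]
tcp_rot: [-2.659, -1.672, 0.0]
contact_force: [0.7, -0.1, -0.3]
gripper_width: 0.016
```

Emit:
{"fn": "move_arm", "kwargs": {"offset": [[0,0,0.01],[0,0,0.02],[0,0,0.03]], "angular": [[0,0,0],[0,0,0],[0,0,0]], "claw": [0.19,0.19,0.19]}}

```text
time: 4.78
ee_pos: [0.4923, -0.1931, 0.0787]
tcp_rot: [2.659, 1.672, -0.0]
contact_force: [-14.1, 4.6, 51.0]
gripper_width: 0.0162
```

Floor contact came at TCP z of about 0.079, so the tips stand 73 mm ahead, as stated. I'll lift and plan bearing A.

```bash
python3 - <<'E'
from h import *
plan([(-110,0,0,45),(-100,-61,41,45),(-100,-61,41,10)])
E
```

```text
now gate [-110.5    0.6] heading -5.8 tcp z 0.0787
[[0.0, 0.01, -0.45], [0.17, 0.6, -0.45], [0.17, 0.6, -0.1]]
[[0, 0, np.float64(-0.1)], [0, 0, np.float64(-0.78)], [0, 0, np.float64(-0.78)]]
```

Emit:
{"fn": "move_arm", "kwargs": {"offset": [[0,0,-0.25],[0,0,-0.45],[0.05,0.2,-0.45],[0.1,0.4,-0.45],[0.17,0.6,-0.45],[0.17,0.6,-0.45],[0.17,0.6,-0.45]], "angular": [[0,0,0],[0,0,-0.15],[0,0,-0.3],[0,0,-0.45],[0,0,-0.6],[0,0,-0.77],[0,0,-0.78]], "claw": [0.19,0.19,0.19,0.19,0.19,0.19,0.19]}}

```text
time: 5.65
ee_pos: [0.5534, -0.2038, 0.1221]
tcp_rot: [-1.777, -2.59, -0.0]
contact_force: [-0.3, -0.1, 0.1]
gripper_width: 0.0162
```

```bash
cat > push.py <<'E'
import sys
from h import *
D=24.9
def ring(c,h): return (c[0]-D*np.cos(np.radians(h)),c[1]-D*np.sin(np.radians(h)))
E
python3 - <<'E'
from push import *
h=41;print("z down");plan([(-100,-61,h,10)])
plan([(*ring((-74+44*t,-38+38*t),h),h,10) for t in (-.1,.1,.3,.5,.7,.85,1)]+[(*ring((-30,0),a),a,10) for a in (32,23,14,5,0)])
E
```

```text
z down
now gate [-99.7 -60.5] heading 41.0 tcp z 0.1221
[[-0.01, 0.0, 0.33]]
[[0, 0, np.float64(0.0)]]
now gate [-99.7 -60.5] heading 41.0 tcp z 0.1221
[[0.03, -0.0, 0.33], [0.15, -0.0, 0.33], [0.27, -0.0, 0.33], [0.38, -0.0, 0.33], [0.5, 0.0, 0.33], [0.59, 0.0, 0.33], [0.67, 0.0, 0.33], [0.68, -0.04, 0.33], [0.69, -0.08, 0.33], [0.7, -0.11, 0.33], [0.72, -0.15, 0.33], [0.74, -0.16, 0.33]]
[[0, 0, np.float64(0.0)], [0, 0, np.float64(0.0)], [0, 0, np.float64(0.0)], [0, 0, np.float64(0.0)], [0, 0, np.float64(0.0)], [0, 0, np.float64(0.0)], [0, 0, np.float64(0.0)], [0, 0, np.float64(0.15)], [0, 0, np.float64(0.3)], [0, 0, np.float64(0.45)], [0, 0, np.float64(0.6)], [0, 0, np.float64(0.68)]]
```

Emit:
{"fn": "move_arm", "kwargs": {"offset": [[0,0,0.2],[0,0,0.33],[0.03,0,0.33],[0.12,0,0.33],[0.2,0,0.33],[0.28,0,0.33],[0.36,0,0.33],[0.44,0,0.33],[0.52,0,0.33],[0.6,0,0.33],[0.67,0,0.33],[0.67,0,0.33]], "angular": [[0,0,0],[0,0,0],[0,0,0],[0,0,0],[0,0,0],[0,0,0],[0,0,0],[0,0,0],[0,0,0],[0,0,0],[0,0,0],[0,0,0]], "claw": [0.19,0.19,0.19,0.19,0.19,0.19,0.19,0.19,0.19,0.19,0.19,0.19]}}

```text
time: 7.15
ee_pos: [0.5293, -0.1406, 0.0895]
tcp_rot: [-1.775, -2.592, -0.0]
contact_force: [0.7, 0.2, -0.3]
gripper_width: 0.0161
```

```bash
python3 - <<'E'
from workcell import r
from push import *
P=np.load("P.npy")
for n in("scene","wrist"):
    f=r.grab_frame(n)
    for p,X,uv in bearings(f): print(n,round(p,2),"gate mm",(w2g(P,X)*1e3).round(1)[0])
cv2.imwrite("pics/w2.png",f["frame"][...,::-1])
plan([(*ring((-30,0),a),a,10) for a in (32,23,14,5,0)]+[(x-D,0,0,10) for x in (-20,-10,0)])
E
```

```text
scene 0.55 gate mm [-80.3  39.1]
scene 0.54 gate mm [-155.9  -43.1]
scene 0.5 gate mm [-28.    2.1]
scene 0.22 gate mm [ 16.7 103.3]
wrist 0.75 gate mm [-27.9   1.7]
wrist 0.72 gate mm [-77.8  38.6]
wrist 0.63 gate mm [-141.   -24.9]
now gate [-49.3 -16.8] heading 41.0 tcp z 0.0894
[[0.01, -0.04, 0.0], [0.02, -0.08, 0.0], [0.03, -0.11, 0.0], [0.05, -0.15, 0.0], [0.07, -0.16, 0.0], [0.14, -0.1, 0.0], [0.22, -0.03, 0.0], [0.29, 0.03, 0.0]]
[[0, 0, np.float64(0.15)], [0, 0, np.float64(0.3)], [0, 0, np.float64(0.45)], [0, 0, np.float64(0.6)], [0, 0, np.float64(0.68)], [0, 0, np.float64(0.68)], [0, 0, np.float64(0.68)], [0, 0, np.float64(0.68)]]
```

View pics/w2.png

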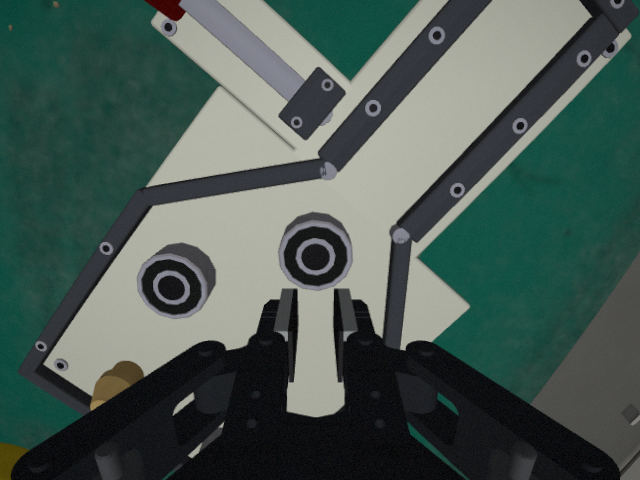

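The wrist view shows the bearing cradled ahead of the tips at pixel (315,255), about gate (-28,2), with the gate pins at (328,171) and (400,235). I'll turn about it and push straight through.

Emit:
{"fn": "move_arm", "kwargs": {"offset": [[0.01,-0.04,0],[0.02,-0.08,0],[0.03,-0.11,0],[0.05,-0.15,0],[0.07,-0.16,0],[0.15,-0.09,0],[0.23,-0.02,0],[0.31,0.05,0],[0.39,0.12,0],[0.47,0.19,0],[0.55,0.26,0],[0.63,0.33,0]], "angular": [[0,0,0.15],[0,0,0.3],[0,0,0.45],[0,0,0.6],[0,0,0.68],[0,0,0.68],[0,0,0.68],[0,0,0.68],[0,0,0.68],[0,0,0.68],[0,0,0.68],[0,0,0.68]], "claw": [0.19,0.19,0.19,0.19,0.19,0.19,0.19,0.19,0.19,0.19,0.19,0.19]}}

```text
time: 8.85
ee_pos: [0.5378, -0.0699, 0.0895]
tcp_rot: [2.568, 1.809, 0.0]
contact_force: [1.5, -1.0, 0.2]
gripper_width: 0.016
```

```bash
python3 - <<'E'
from workcell import r
from push import *
P=np.load("P.npy")
for n in("scene","wrist"):
    f=r.grab_frame(n)
    for p,X,uv in bearings(f): print(n,round(p,2),"gate mm",(w2g(P,X)*1e3).round(1)[0])
cv2.imwrite("pics/w3.png",f["frame"][...,::-1])
plan([(0,0,0,10),(0,0,0,45),(-100,0,0,45)])
E
```

```text
scene 0.75 gate mm [-80.4  39.1]
scene 0.5 gate mm [-156.2  -44.1]
wrist 0.95 gate mm [48.  -0.3]
now gate [20.3  0.1] heading 0.3 tcp z 0.0893
[[-0.2, 0.0, 0.0], [-0.2, -0.0, -0.35], [-1.2, -0.01, -0.35]]
[[0, 0, np.float64(0.0)], [0, 0, np.float64(0.0)], [0, 0, np.float64(0.0)]]
```

Bearing A sits at (48,0) in the slot. Next is B.

Emit:
{"fn": "move_arm", "kwargs": {"offset": [[-0.1,0,0],[-0.15,0,-0.35],[-0.6,-0.1,-0.35],[-1,-0.25,-0.35],[-1,-0.25,-0.35]], "angular": [[0,0,0],[0,0,0],[0,0,0.12],[0,0,0.28],[0,0,0.3]], "claw": [0.19,0.19,0.19,0.19,0.19]}}

```text
time: 9.68
ee_pos: [0.4776, -0.1597, 0.1244]
tcp_rot: [2.825, 1.374, -0.003]
contact_force: [0.2, 0.5, 0.4]
gripper_width: 0.0166
```

```bash
sed -i 's/^D=.*/D=27.5/' push.py; python3 - <<'E'
from workcell import r
from push import *
P=np.load("P.npy")
f=r.grab_frame("wrist")
for p,X,uv in bearings(f): print(round(p,2),"gate mm",(w2g(P,X)*1e3).round(1)[0])
B=np.array([-80.3,39]);h=-38;u=np.array([np.cos(np.radians(h)),np.sin(np.radians(h))])
plan([(*(B-35*u),h,45),(*(B-35*u),h,10)])
E
```

```text
0.87 gate mm [-149.8  -43.3]
0.74 gate mm [-78.2  36.9]
0.71 gate mm [39.7  1.6]
now gate [-80.8  24.4] heading -17.8 tcp z 0.1246
[[-0.37, -0.26, 0.01], [-0.37, -0.26, 0.36]]
[[0, 0, np.float64(0.34)], [0, 0, np.float64(0.34)]]
```

Emit:
{"fn": "move_arm", "kwargs": {"offset": [[-0.2,-0.15,0],[-0.37,-0.26,0],[-0.37,-0.26,0.2],[-0.37,-0.26,0.36],[-0.37,-0.26,0.36]], "angular": [[0,0,0.16],[0,0,0.33],[0,0,0.34],[0,0,0.34],[0,0,0.34]], "claw": [0.19,0.19,0.19,0.19,0.19]}}

```text
time: 10.4
ee_pos: [0.4375, -0.1691, 0.0874]
tcp_rot: [-3.018, -0.868, 0.001]
contact_force: [0.1, -1.1, 0.7]
gripper_width: 0.0163
```

Emit:
{"fn": "move_arm", "kwargs": {"offset": [[0.05,0,0],[0.12,0,0],[0.2,0,0],[0.28,0,0],[0.36,0,0],[0.44,0,0],[0.52,0,0],[0.6,0,0],[0.67,0,0],[0.71,0,0],[0.71,0,0]], "angular": [[0,0,0],[0,0,0],[0,0,0],[0,0,0],[0,0,0],[0,0,0],[0,0,0],[0,0,0],[0,0,0],[0,0,0],[0,0,0]], "claw": [0.19,0.19,0.19,0.19,0.19,0.19,0.19,0.19,0.19,0.19,0.19]}}

```text
time: 11.78
ee_pos: [0.4975, -0.1319, 0.0884]
tcp_rot: [-3.02, -0.864, -0.0]
contact_force: [0.0, -0.8, 0.1]
gripper_width: 0.0162
```

```bash
cat > look.py <<'E'
from workcell import r
from push import *
P=np.load("P.npy")
for n in("scene","top","wrist"):
    f=r.grab_frame(n)
    for p,X,uv in bearings(f): print(n,round(p,2),"gate mm",(w2g(P,X)*1e3).round(1)[0])
cv2.imwrite("pics/last.png",f["frame"][...,::-1])
E
python3 - <<'E'
from look import *
plan([(*ring((-30,0),a),a,10) for a in (-29,-20,-11,-3,0)]+[(x-D,0,0,10) for x in (-20,48)])
E
```

```text
scene 0.5 gate mm [-155.9  -43.9]
scene 0.42 gate mm [-35.4   9.5]
top 0.78 gate mm [-155.5  -42.8]
wrist 0.84 gate mm [-29.7  -0.3]
wrist 0.67 gate mm [45.9 -1.4]
wrist 0.59 gate mm [-147.3  -44.1]
now gate [-51.7  16.7] heading -38.2 tcp z 0.0885
[[0.0, 0.04, -0.01], [0.01, 0.08, -0.01], [0.03, 0.12, -0.01], [0.05, 0.16, -0.01], [0.06, 0.17, -0.01], [0.14, 0.11, -0.01], [0.67, -0.31, -0.01]]
[[0, 0, np.float64(-0.15)], [0, 0, np.float64(-0.3)], [0, 0, np.float64(-0.45)], [0, 0, np.float64(-0.59)], [0, 0, np.float64(-0.64)], [0, 0, np.float64(-0.64)], [0, 0, np.float64(-0.64)]]
```

Emit:
{"fn": "move_arm", "kwargs": {"offset": [[0,0.04,0],[0.01,0.08,0],[0.03,0.12,0],[0.05,0.16,0],[0.06,0.17,0],[0.14,0.11,-0.01],[0.22,0.04,-0.01],[0.31,-0.03,-0.01],[0.4,-0.1,-0.01],[0.49,-0.17,-0.01],[0.58,-0.24,-0.01],[0.67,-0.31,-0.01]], "angular": [[0,0,-0.15],[0,0,-0.3],[0,0,-0.45],[0,0,-0.59],[0,0,-0.64],[0,0,-0.64],[0,0,-0.64],[0,0,-0.64],[0,0,-0.64],[0,0,-0.64],[0,0,-0.64],[0,0,-0.64]], "claw": [0.19,0.19,0.19,0.19,0.19,0.19,0.19,0.19,0.19,0.19,0.19,0.19]}}

```text
time: 13.58
ee_pos: [0.538, -0.0697, 0.0894]
tcp_rot: [-2.568, -1.809, 0.0]
contact_force: [0.9, -1.7, 0.6]
gripper_width: 0.0161
```

```bash
python3 - <<'E'
from look import *
plan([(0,0,0,10)])
E
```

```text
scene 0.56 gate mm [39.7 13.4]
scene 0.55 gate mm [-155.9  -43.1]
top 0.74 gate mm [-155.5  -42.8]
top 0.39 gate mm [-136.   -12.4]
wrist 0.76 gate mm [79.9 -0.2]
wrist 0.57 gate mm [48.4 -0.3]
now gate [20.  -0.3] heading 0.2 tcp z 0.0893
[[-0.2, -0.0, 0.0]]
[[0, 0, np.float64(0.0)]]
```

Two bearings are in, at 48 and 80. Going for C.

Emit:
{"fn": "move_arm", "kwargs": {"offset": [[-0.1,0,0],[-0.15,0,-0.35],[-0.6,0.15,-0.35],[-1,0.28,-0.35]], "angular": [[0,0,0],[0,0,0],[0,0,0],[0,0,0]], "claw": [0.19,0.19,0.19,0.19]}}

```text
time: 14.38
ee_pos: [0.5301, -0.1763, 0.125]
tcp_rot: [2.568, 1.808, 0.0]
contact_force: [0.8, 0.3, -0.1]
gripper_width: 0.0163
```

Emit:
{"fn": "move_arm", "kwargs": {"offset": [[-0.5,0.15,0],[-1,0.28,0],[-1,0.28,0]], "angular": [[0,0,-0.16],[0,0,-0.33],[0,0,-0.34]], "claw": [0.19,0.19,0.19]}}

```text
time: 14.75
ee_pos: [0.5209, -0.2834, 0.1241]
tcp_rot: [2.212, 2.23, -0.003]
contact_force: [0.1, 1.6, 0.6]
gripper_width: 0.0164
```

```bash
python3 - <<'E'
from look import *
B=np.array([-155.7,-43.2]);h=20.5;u=np.array([np.cos(np.radians(h)),np.sin(np.radians(h))])
plan([(*(B-36*u),h,45),(*(B-36*u),h,10)])
E
```

```text
scene 0.74 gate mm [-155.9  -43.1]
scene 0.65 gate mm [78.8  2. ]
scene 0.6 gate mm [46.2  1.9]
scene 0.3 gate mm [15.7 97.5]
top 0.71 gate mm [49.1  1. ]
top 0.62 gate mm [80.2  0.6]
wrist 0.91 gate mm [-155.5  -43.2]
now gate [-178.3  -57.1] heading 20.7 tcp z 0.1245
[[-0.1, -0.05, 0.0], [-0.1, -0.05, 0.35]]
[[0, 0, np.float64(0.0)], [0, 0, np.float64(0.0)]]
```

Emit:
{"fn": "move_arm", "kwargs": {"offset": [[-0.1,-0.05,0],[-0.1,-0.05,0.2],[-0.1,-0.05,0.35],[-0.1,-0.05,0.35]], "angular": [[0,0,0],[0,0,0],[0,0,0],[0,0,0]], "claw": [0.19,0.19,0.19,0.19]}}

```text
time: 15.55
ee_pos: [0.518, -0.2873, 0.0877]
tcp_rot: [-2.206, -2.235, 0.001]
contact_force: [0.1, -0.0, -0.3]
gripper_width: 0.0165
```

Emit:
{"fn": "move_arm", "kwargs": {"offset": [[0.05,0,0],[0.12,0,0],[0.21,0,0],[0.3,0,0],[0.39,0,0],[0.48,0,0],[0.57,0,0],[0.66,0,0],[0.75,0,0],[0.83,0,0],[0.9,0,0],[0.9,0,0]], "angular": [[0,0,0],[0,0,0],[0,0,0],[0,0,0],[0,0,0],[0,0,0],[0,0,0],[0,0,0],[0,0,0],[0,0,0],[0,0,0],[0,0,0]], "claw": [0.19,0.19,0.19,0.19,0.19,0.19,0.19,0.19,0.19,0.19,0.19,0.19]}}

```text
time: 17.05
ee_pos: [0.5173, -0.197, 0.0895]
tcp_rot: [-2.206, -2.236, -0.0]
contact_force: [-0.5, 0.4, 0.6]
gripper_width: 0.0165
```

```bash
python3 - <<'E'
from look import *
h=20.5
plan([(*ring((-40,0),h),h,10)]+[(*ring((-40,0),a),a,10) for a in (12,4,0)]+[(x-D,0,0,10) for x in (-30,-10,10)])
E
```

```text
scene 0.74 gate mm [-81.5 -12.7]
scene 0.6 gate mm [46.9  0.8]
scene 0.58 gate mm [-74.6  30.2]
top 0.76 gate mm [48.9  0.6]
top 0.7 gate mm [79.4  0.4]
wrist 0.7 gate mm [-79.8 -14.4]
now gate [-106.6  -24.5] heading 20.6 tcp z 0.0894
[[0.43, 0.01, 0.0], [0.44, -0.04, 0.0], [0.45, -0.07, 0.0], [0.45, -0.09, 0.0], [0.55, -0.06, 0.0], [0.73, 0.01, 0.0], [0.92, 0.08, 0.0]]
[[0, 0, np.float64(0.0)], [0, 0, np.float64(0.14)], [0, 0, np.float64(0.28)], [0, 0, np.float64(0.34)], [0, 0, np.float64(0.34)], [0, 0, np.float64(0.34)], [0, 0, np.float64(0.34)]]
```

Emit:
{"fn": "move_arm", "kwargs": {"offset": [[0.08,0,0],[0.17,0,0],[0.26,0,0],[0.35,0,0],[0.42,0.01,0],[0.44,-0.04,0],[0.45,-0.07,0],[0.45,-0.09,0],[0.52,-0.07,0],[0.6,-0.04,0]], "angular": [[0,0,0],[0,0,0],[0,0,0],[0,0,0],[0,0,0],[0,0,0.14],[0,0,0.28],[0,0,0.34],[0,0,0.34],[0,0,0.34]], "claw": [0.19,0.19,0.19,0.19,0.19,0.19,0.19,0.19,0.19,0.19]}}

```text
time: 18.6
ee_pos: [0.5127, -0.1369, 0.0895]
tcp_rot: [-2.567, -1.811, -0.0]
contact_force: [-0.3, -0.5, 0.7]
gripper_width: 0.0163
```

```bash
python3 - <<'E'
from look import *
plan([(x-D,0,0,10) for x in (-10,36,38)])
E
```

```text
scene 0.7 gate mm [46.6  4.3]
scene 0.36 gate mm [-27.8  12.9]
wrist 0.86 gate mm [47.8 -0.1]
wrist 0.7 gate mm [67.3 -0.3]
wrist 0.57 gate mm [-22.9   0.7]
now gate [-51.7   0.5] heading 0.3 tcp z 0.0894
[[0.14, 0.01, 0.0], [0.6, 0.01, 0.0], [0.62, 0.01, 0.0]]
[[0, 0, np.float64(0.0)], [0, 0, np.float64(0.0)], [0, 0, np.float64(0.0)]]
```

Emit:
{"fn": "move_arm", "kwargs": {"offset": [[0.08,0,0],[0.17,0.01,0],[0.25,0.01,0],[0.33,0.01,0],[0.4,0.01,0],[0.47,0.01,0],[0.53,0.01,0],[0.57,0.01,0],[0.59,0.01,0],[0.6,0.01,0],[0.6,0.01,0]], "angular": [[0,0,0],[0,0,0],[0,0,0],[0,0,0],[0,0,0],[0,0,0],[0,0,0],[0,0,0],[0,0,0],[0,0,0],[0,0,0]], "claw": [0.19,0.19,0.19,0.19,0.19,0.19,0.19,0.19,0.19,0.19,0.19]}}

```text
time: 20.27
ee_pos: [0.5336, -0.0816, 0.0894]
tcp_rot: [-2.568, -1.809, -0.0]
contact_force: [-0.1, -0.9, 0.4]
gripper_width: 0.0165
```

```bash
python3 - <<'E'
from look import *
plan([(38-D,0,0,10)])
E
```

```text
scene 0.5 gate mm [97.2  6.4]
scene 0.39 gate mm [65.5  7.2]
wrist 0.82 gate mm [65.3 -0.2]
wrist 0.69 gate mm [33.6 -0.3]
wrist 0.68 gate mm [97.  -0.2]
now gate [ 8.4 -0.2] heading 0.2 tcp z 0.0894
[[0.02, -0.0, 0.0]]
[[0, 0, np.float64(0.0)]]
```

View pics/last.png

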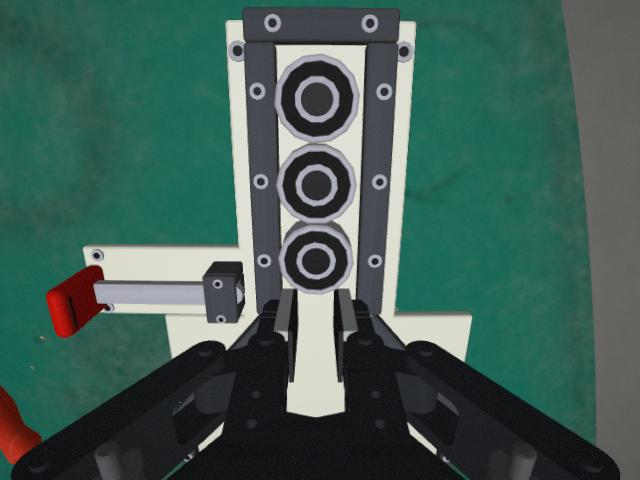

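The three bearings are in a row at pixel y 98, 185 and 260, about 5 mm short of home. The bar is still drawn, with its head at (75,300). I'll ease them home.

Emit:
{"fn": "move_arm", "kwargs": {"offset": [[0.02,0,0],[0.03,0,0],[0.04,0,0],[0.045,0,0],[0.05,0,0]], "angular": [[0,0,0],[0,0,0],[0,0,0],[0,0,0],[0,0,0]], "claw": [0.19,0.19,0.19,0.19,0.19]}}

```text
time: 21.2
ee_pos: [0.5353, -0.0768, 0.0894]
tcp_rot: [-2.568, -1.809, -0.0]
contact_force: [1.4, -2.6, 0.1]
gripper_width: 0.0159
```

```bash
python3 - <<'E'
from look import *
print(r.get_state()["contact_force"]);plan([(38-D,0,0,10)])
E
```

```text
scene 0.55 gate mm [70.2  5.6]
scene 0.5 gate mm [103.4  12.1]
wrist 0.8 gate mm [102.1  -0.2]
wrist 0.64 gate mm [70.3 -0.3]
wrist 0.59 gate mm [38.6 -0.2]
[ 1.31413104 -0.67959308 -0.39440938]
now gate [13.5 -0.2] heading 0.3 tcp z 0.0894
[[-0.03, -0.0, 0.0]]
[[0, 0, np.float64(0.0)]]
```

The bearings are home at 102, 70 and 38.6. A spot outside the bar head (y≈150) would be inside the arm's minimum reach. Instead I'll straddle the head from above with the fingers open 45 mm and tips above the guide, and push with the far finger's inner face.

Emit:
{"fn": "move_arm", "kwargs": {"offset": [[-0.08,0,0],[-0.08,0,-0.25],[-0.05,0,-0.5],[0.02,-0.5,-0.5],[0.02,-0.95,-0.5],[0.02,-0.95,-0.5],[0.02,-0.95,-0.5]], "angular": [[0,0,0],[0,0,0],[0,0,0],[0,0,0],[0,0,0],[0,0,0],[0,0,0]], "claw": [0.19,0.19,0.53,0.53,0.53,0.53,0.53]}}

```text
time: 22.38
ee_pos: [0.4469, -0.0433, 0.1397]
tcp_rot: [2.568, 1.809, 0.001]
contact_force: [0.9, 0.4, -0.4]
gripper_width: 0.0454
```

```bash
python3 - <<'E'
from look import *
plan([(15,96,0,20)])
f=r.grab_frame("scene");cv2.imwrite("pics/s4.png",np.hstack([cv2.resize(f["frame"][190:310,210:370,::-1],(480,360)),cv2.resize(cv2.imread("pics/last.png"),(320,240))[np.clip(np.arange(360),0,239)]]))
E
```

```text
scene 0.71 gate mm [68.2  1.1]
scene 0.59 gate mm [36.8  1.9]
top 0.61 gate mm [36.2 -1.9]
wrist 0.79 gate mm [70.3  0.8]
wrist 0.79 gate mm [38.5  0.6]
wrist 0.69 gate mm [102.1   0.7]
now gate [15.  94.4] heading 0.2 tcp z 0.1393
[[-0.0, -0.02, 0.4]]
[[0, 0, np.float64(0.0)]]
```

View pics/s4.png

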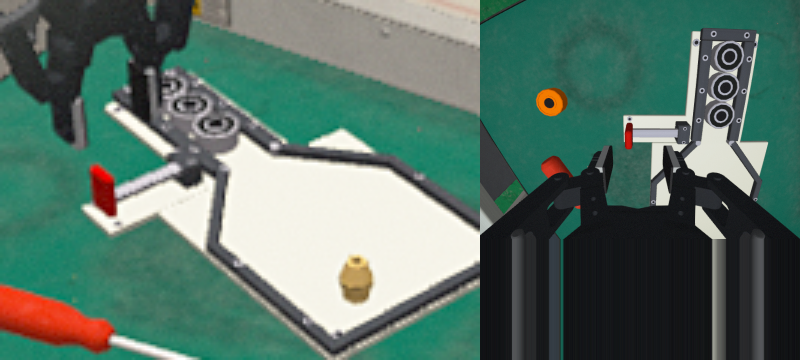

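```bash
cat > head.py <<'E'
from look import *
def head(n="wrist"):
    f=r.grab_frame(n);best=None
    uvs=proj(f,g2w(P,np.array([[15,y] for y in range(50,115)])/1e3,.0405))
    h=cv2.cvtColor(f["frame"],cv2.COLOR_RGB2HSV);m=(((h[...,0]<8)|(h[...,0]>172))&(h[...,1]>150)&(h[...,2]>90)).astype(np.uint8)
    k,lab,st,c=cv2.connectedComponentsWithStats(m)
    for i in range(1,k):
        if st[i,4]>30:
            L,T,w,hh=st[i,:4];pts=np.argwhere(lab==i)[:,::-1]
            g=w2g(P,unproj(f,pts,.0405))*1e3;print(n,"red blob",st[i],"as z=40.5: x",np.percentile(g[:,0],[1,99]).round(1),"y",np.percentile(g[:,1],[1,99]).round(1))
if __name__=="__main__": head("wrist");head("top")
E
python3 head.py
```

```text
scene 0.66 gate mm [36.6  0.7]
scene 0.49 gate mm [69.2  1.3]
top 0.7 gate mm [36.2 -1.4]
wrist 0.83 gate mm [38.6  0.8]
wrist 0.7 gate mm [102.    0.8]
wrist 0.59 gate mm [70.3  0.8]
wrist red blob [291 246  15  53 717] as z=40.5: x [ 6.6 34.9] y [100.1 107.5]
wrist red blob [ 123  312   63   44 1464] as z=40.5: x [-30.1  -4.8] y [171.2 203.2]
wrist red blob [191 411  10   7  51] as z=40.5: x [-77.4 -72.6] y [165.5 171.3]
top red blob [548 291  26  10 182] as z=40.5: x [-595.8 -546.3] y [-57.7 -27.2]
top red blob [253 313  44  16 488] as z=40.5: x [-99.4 -26.3] y [167.6 215.5]
```

Emit:
{"fn": "move_arm", "kwargs": {"offset": [[0,0,0.2],[0,0,0.38],[0,0,0.41],[0,0,0.41]], "angular": [[0,0,0],[0,0,0],[0,0,0],[0,0,0]], "claw": [0.53,0.53,0.53,0.53]}}

```text
time: 23.62
ee_pos: [0.4465, -0.0429, 0.0986]
tcp_rot: [-2.568, -1.809, 0.0]
contact_force: [0.9, 0.1, 0.6]
gripper_width: 0.0453
```

Emit:
{"fn": "move_arm", "kwargs": {"offset": [[0,0.05,0],[0,0.1,0],[0,0.15,0],[0,0.2,0],[0,0.25,0],[0,0.3,0],[0,0.3,0]], "angular": [[0,0,0],[0,0,0],[0,0,0],[0,0,0],[0,0,0],[0,0,0],[0,0,0]], "claw": [0.53,0.53,0.53,0.53,0.53,0.53,0.53]}}

```text
time: 24.5
ee_pos: [0.4751, -0.0532, 0.0984]
tcp_rot: [2.568, 1.809, 0.0]
contact_force: [-0.7, -0.0, 0.7]
gripper_width: 0.045
```

```bash
python3 head.py; python3 -c "
from h import *
plan([(15,37.3,0,20)])"
```

```text
scene 0.39 gate mm [106.6   3.6]
wrist 0.95 gate mm [38.7  0.4]
wrist 0.87 gate mm [70.4  0.5]
wrist 0.79 gate mm [102.    0.6]
wrist red blob [ 264  273   23   70 1165] as z=40.5: x [ 6.9 37.9] y [77.  85.7]
wrist red blob [  34  347   67   68 2565] as z=40.5: x [-35.1  -0.7] y [166.5 195.6]
top red blob [548 291  26  10 182] as z=40.5: x [-595.8 -546.3] y [-57.7 -27.2]
top red blob [278 313  19  12 156] as z=40.5: x [-100.4  -66.8] y [166.5 191.1]
now gate [15.2 64.9] heading 0.3 tcp z 0.0984
[[-0.0, 0.28, -0.01]]
[[0, 0, np.float64(0.0)]]
```

The bar follows: its head is now at y≈81. Pushing fully in.

Emit:
{"fn": "move_arm", "kwargs": {"offset": [[0,0.06,0],[0,0.12,0],[0,0.18,0],[0,0.23,0],[0,0.26,0],[0,0.27,0],[0,0.28,0],[0,0.285,0],[0,0.285,0]], "angular": [[0,0,0],[0,0,0],[0,0,0],[0,0,0],[0,0,0],[0,0,0],[0,0,0],[0,0,0],[0,0,0]], "claw": [0.53,0.53,0.53,0.53,0.53,0.53,0.53,0.53,0.53]}}

```text
time: 26.02
ee_pos: [0.5015, -0.0626, 0.0984]
tcp_rot: [-2.568, -1.809, -0.0]
contact_force: [-0.7, 0.5, 0.4]
gripper_width: 0.0453
```

```bash
python3 head.py; python3 -c "
from h import *
from workcell import r
print(r.get_state()['contact_force']);plan([(15,37.3,0,20)])"
```

```text
scene 0.41 gate mm [70.9  1.5]
wrist 0.95 gate mm [1.021e+02 1.000e-01]
wrist 0.66 gate mm [70.4 -0.1]
wrist 0.64 gate mm [38.6 -0.1]
wrist red blob [ 262  274   22   69 1087] as z=40.5: x [ 7.  37.6] y [50.1 58.1]
wrist red blob [   0  348   73   87 3377] as z=40.5: x [-48.5  -2.1] y [155.5 187.5]
top red blob [548 291  26  10 182] as z=40.5: x [-595.8 -546.3] y [-57.7 -27.2]
[-1.23271752  0.1971191  -0.26294571]
now gate [15.3 36.3] heading 0.3 tcp z 0.0985
[[-0.0, -0.01, -0.01]]
[[0, 0, np.float64(0.0)]]
```

View pics/last.png

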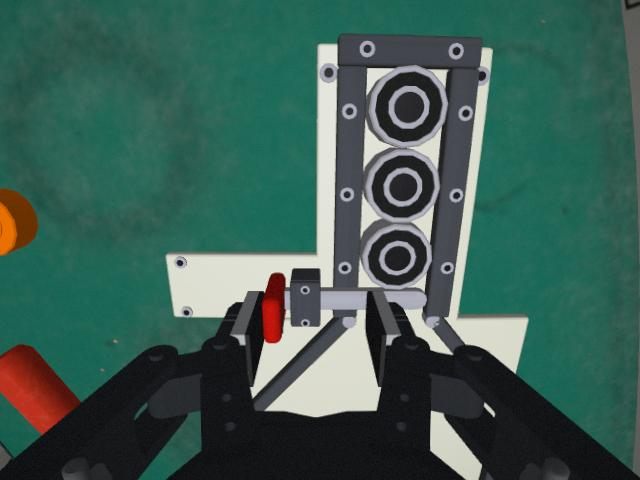

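The bar is across the slot behind the third bearing. Its head is against the guide at pixel (275,305), and its nose reaches (420,298). I'll push about 2 mm more to feel for the stop.

Emit:
{"fn": "move_arm", "kwargs": {"offset": [[0,0.01,0],[0,0.02,0],[0,0.02,0]], "angular": [[0,0,0],[0,0,0],[0,0,0]], "claw": [0.53,0.53,0.53]}}

```text
time: 26.8
ee_pos: [0.5026, -0.063, 0.0982]
tcp_rot: [-2.567, -1.809, 0.002]
contact_force: [-6.5, 2.8, 4.4]
gripper_width: 0.0451
```

```bash
python3 head.py; python3 -c "
from h import *
from workcell import r
print(r.get_state()['contact_force']);plan([(15,37.3,0,20)])"
```

```text
wrist 0.95 gate mm [38.6 -0.1]
wrist 0.62 gate mm [70.4 -0.1]
wrist 0.55 gate mm [ 1.021e+02 -1.000e-01]
wrist red blob [ 262  274   21   69 1082] as z=40.5: x [ 7.1 37.3] y [49.3 57.1]
wrist red blob [   0  347   72   88 3357] as z=40.5: x [-49.1  -2. ] y [154.9 186.8]
top red blob [548 291  26  10 183] as z=40.5: x [-595.8 -546.3] y [-57.6 -27.2]
[-6.46668953  2.49447768  3.85722834]
now gate [15.4 35.2] heading 0.3 tcp z 0.0983
[[-0.0, -0.02, -0.01]]
[[0, 0, np.float64(0.0)]]
```

Hard stop felt at about 7 N. I'll back off, lift clear and check.

Emit:
{"fn": "move_arm", "kwargs": {"offset": [[0,-0.08,0],[0,-0.08,0],[0,-0.08,-0.3],[0,-0.08,-0.7],[-0.5,-0.1,-1],[-1,-0.1,-1],[-1,-0.1,-1],[-1,-0.1,-1]], "angular": [[0,0,0],[0,0,0],[0,0,0],[0,0,0],[0,0,0],[0,0,0],[0,0,0],[0,0,0]], "claw": [0.53,0.53,0.53,0.53,0.53,0.53,0.53,0.53]}}

```text
time: 28.2
ee_pos: [0.4606, -0.154, 0.1986]
tcp_rot: [2.568, 1.809, 0.001]
contact_force: [0.5, 0.1, -0.1]
gripper_width: 0.0454
```

```bash
python3 head.py; python3 -c "
from h import *
from workcell import r
print(r.get_state()['contact_force'])"
python3 - <<'E'
from workcell import r
import cv2,numpy as np
f=r.grab_frame("scene");w=r.grab_frame("wrist")["frame"][...,::-1]
cv2.imwrite("pics/end.png",np.hstack([cv2.resize(f["frame"][190:390,170:480,::-1],(400,300)),cv2.resize(w,(400,300))]))
E
```

```text
scene 0.68 gate mm [69.8  0.9]
scene 0.62 gate mm [36.4  0.2]
scene 0.56 gate mm [102.    4.2]
top 0.4 gate mm [107.9   1. ]
wrist 0.82 gate mm [37.5  0.2]
wrist 0.55 gate mm [64.8  0.7]
wrist red blob [294  74  12  37 419] as z=40.5: x [ 5.1 25.2] y [50.6 57.3]
wrist red blob [  76  152   83  105 3375] as z=40.5: x [-89.8 -22. ] y [154.8 201.1]
top red blob [548 290  26  11 185] as z=40.5: x [-595.8 -546.3] y [-58.2 -27.2]
[0.02885814 0.20345637 0.73759317]
```

View pics/end.png

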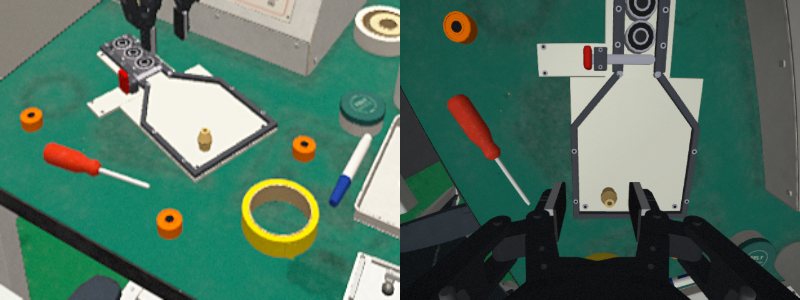

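The bearings are in the slot, with the bar across at right (630,59). The collet is standing, the bystanders are in place, and the arm is clear of everything.

```bash
python3 -c "
from workcell import r
print(r.sign_off())"
```

```text
the job is handed in; nothing more can be done
None
```

The magazine is loaded and I handed the job in at about 28 s of the 69 s allowed; signing off gave no verdict. I pushed the three bearings one at a time through the gate and home against the end stop. I then pushed the bar in with the inner face of one finger until it met its stop at about 7 N.

**Final checks**
- **Bearings:** just before I backed off, the wrist camera put the centres at x ≈ 102, 70 and 38.6, all within 1 mm of the middle line.
- **Bar:** its head measured y ≈ 54 after I backed off, against 56 expected. That is within the camera error, and the force confirmed the stop.
- **Bystanders:** in the last picture the collet is standing, nothing else looks moved, and the arm touches nothing.

**Checks that disagreed**
- After the arm retreated, the wrist camera read one bearing at x ≈ 65 instead of 70, and the top camera read one at about 108 instead of 102. The end bearing was cut off at the wrist picture's edge, and the arm partly blocked the top view.
- The scene camera gave 102, 70 and 36, but with y = 4 mm for the end bearing.
- I took these as viewing error because the close-up readings were steady.

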